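# Sort the spool valves by spool position and length

## Task

Sort the four aluminium spool valves into the two grey trays: those with the spool pulled out go into the carrying tray with the hoop handle, those with the spool pushed in go into the plain tray, and in each tray the long valve goes into the long pocket and the short valve into the short pocket. Set each one down flat inside its pocket, ports up and lying straight along the pocket (the knob may point either way), and do not push in or pull out any spool.

Things in the scene. Friction and masses are not known exactly. Their poses are not given: they have to be found in the camera images.
- valve_long_out: long spool valve, loose, spool pulled out: plain aluminium block 60 x 30 x 34 mm (x, y, z), three round port plugs on top, about 250 g. Dark spool knob (18 mm across, 8 mm thick, axis 17 mm up) on its +x end. Origin: centre of the block's underside, spool not counted; x along its length to the knob, z up. Starts ports up. Grasp across the 30 mm width.
- valve_long_out_spool (a joint): how far that valve's spool is pulled out, m: 0 = knob against the block (end 8 mm beyond the block), 0.016 = fully out (knob's end 24 mm beyond the block, bright rod visible behind it). Here 13 to 16 mm, out. It slides stiffly (about 1.5 N) and stays where it is.
- valve_short_out: short spool valve, loose, spool pulled out: plain aluminium block 40 x 30 x 34 mm (x, y, z), two round port plugs on top, about 190 g. Dark spool knob (18 mm across, 8 mm thick, axis 17 mm up) on its +x end. Origin: centre of the block's underside, spool not counted; x along its length to the knob, z up. Starts ports up. Grasp across the 30 mm width.
- valve_short_out_spool (a joint): how far that valve's spool is pulled out, m: 0 = knob against the block (end 8 mm beyond the block), 0.016 = fully out (knob's end 24 mm beyond the block, bright rod visible behind it). Here 13 to 16 mm, out. It slides stiffly (about 1.5 N) and stays where it is.
- valve_long_in: long spool valve, loose, spool pushed in: plain aluminium block 60 x 30 x 34 mm (x, y, z), three round port plugs on top, about 250 g. Dark spool knob (18 mm across, 8 mm thick, axis 17 mm up) on its +x end. Origin: centre of the block's underside, spool not counted; x along its length to the knob, z up. Starts ports up. Grasp across the 30 mm width.
- valve_long_in_spool (a joint): how far that valve's spool is pulled out, m: 0 = knob against the block (end 8 mm beyond the block), 0.016 = fully out (knob's end 24 mm beyond the block, bright rod visible behind it). Here 0 to 2 mm, in. It slides stiffly (about 1.5 N) and stays where it is.
- valve_short_in: short spool valve, loose, spool pushed in: plain aluminium block 40 x 30 x 34 mm (x, y, z), two round port plugs on top, about 190 g. Dark spool knob (18 mm across, 8 mm thick, axis 17 mm up) on its +x end. Origin: centre of the block's underside, spool not counted; x along its length to the knob, z up. Starts ports up. Grasp across the 30 mm width.
- valve_short_in_spool (a joint): how far that valve's spool is pulled out, m: 0 = knob against the block (end 8 mm beyond the block), 0.016 = fully out (knob's end 24 mm beyond the block, bright rod visible behind it). Here 0 to 2 mm, in. It slides stiffly (about 1.5 N) and stays where it is.
- carry_tray: carrying tray, with dark hoop handle (23 mm high, reaching 32 mm out from its +x edge): grey with dark pocket floors, 126 x 136 mm (x, y), fixed; floor 3 mm, rims and the 28 mm wide land between its two pockets 9 mm above the counter. Pockets run along x, 48 mm wide: long one (118 mm) centred at y +38 mm, short one (98 mm) at y -38 mm, both at x 0. Origin: centre of its underside; z up.
- plain_tray: plain tray, without handle: grey with dark pocket floors, 126 x 136 mm (x, y), fixed; floor 3 mm, rims and the 28 mm wide land between its two pockets 9 mm above the counter. Pockets run along x, 48 mm wide: short one (98 mm) centred at y +38 mm, long one (118 mm) at y -38 mm, both at x 0. Origin: centre of its underside; z up. (Behind the valves a bench vice 140 mm tall: carry above it.)
There are look-alikes about, which are no part of the job. What is shaped like the valve_short_out but pink is not meant.

How it is judged:
By the outcome, as a careful person would: the job done as asked, in the order asked, and still so for the second after the job is handed in, with the robot touching nothing.
It also fails if it takes over 109 s, if anything falls off the work surface, if the arm or the gripper's body presses on something with over 40 N, if the wrist force passes 120 N, or if a joint passes its speed limit or range.

## Robot

A 6-joint arm with a two-finger parallel gripper is mounted at the origin on a cart in front of the work surface, level with it; the furniture and walls round the work are solid. World frame = base frame: x ahead of the robot, y to its left, z up, the work surface at z = 0. Lengths are in mm, angles in rad, forces in N, time in s.
With the tool pointing down it reaches from about 350 to 775 mm from the base axis. Payload 7.3 kg.
Tool frame: the origin (TCP) lies midway between the tips of the shut fingers; the grasp point (between the pads) lies 19 mm behind it (r.grip_depth is the distance from the TCP to the grasp point, in mm); z points along the fingers, y is the line along which they close (so a half turn about z gives the same grasp; the last joint's range is limited). The gripper opens to 92 mm and grips with 3 to 60 N. Pads are 19 mm wide; open, the fingers measure 130 mm over their backs; the gripper's body (75 mm by 190 mm) begins 47 mm behind the grasp point.
Start: joints at [-1.415, 0.342, 1.524, -0, 1.275, -0.146], TCP at [156.073, -501.284, 226.741] pointing down, gripper open.
Joint ranges: [-2.53, 2.53], [-0.77, 2.02], [0.04, 2.7], [-1, 4.14], [0.28, 2.66], [-3.11, 3.11]. Speed limits (rad/s): [2.57, 2.57, 3.14, 3.14, 3.14, 3.14].

## Interface

Orientations are given as a rotation vector (axis times angle).
In Python, from workcell import r, optics gives the robot as it stands.
- The arm moves only by the shell command python3 -m crank 'ROWS' [FORCE]. ROWS is a JSON object of lists of equal length, an entry for each row: "dp": the shift along the tool's x, y, z in mm, a list of three; "twist": the turn, a rotation vector about the tool's x, y, z in rad, a list of three; "hand": the finger opening in mm, from 0 to 91.8. In form: {"dp": [[dx, dy, dz], ...], "twist": [[wx, wy, wz], ...], "hand": [hand, ...]}. A call has exactly 8 rows; each row is the pose to reach, as a shift and turn from the pose commanded when the call began, along the tool's axes at that moment; what a row does not reach only later rows make up. A row lasts 1/10 s, in which the tool goes at most 50 mm and 8.59 degrees, less where a joint would pass 70% of its speed; a pose out of reach is approached as far as the arm can. A call with a gripper value outside its range is refused whole. The fingers move at their own pace and stop on an object; FORCE is the grip in N (left out, the last holds). Time passes only in rows, so rows that repeat a pose let the fingers close, or fill a call up. It gives the time, the measured TCP pose, the force, the opening and the grip force at its end, in the units of the state.
- r.get_state(): the state, without advancing time (a new reading comes with each control period).
- optics.grab_frame(name): name is "side" or "top"; returns a dict with "color" (400x640x3 uint8, red, green, blue), "z_map" (400x640 float32, mm along the optical axis (not along the pixel's ray), 0 where there is no reading), "fx", "fy", "cx", "cy" (pixels), "eye" and "attitude" of the camera in the world. Camera axes: x right, y up, looking along -z (the intrinsics and any distortion apply to the point x, -y, -z); pixel columns grow to the right and rows downward; lengths in mm; the calibration is good to about 2 mm. A picture is of the moment at which its call begins.
- r.finish_job(): hands the job in; it is judged then, once.
The state is a dict: "t": time; "q": joint angles; "dq": joint speeds; "joint_torque": joint torques, N m; "eef_pos": TCP position; "eef_rot": TCP orientation; "force": force on the tool from outside, world axes, zero at the start; "torque": the same for the moment, N m; "finger_gap": opening from 0.0 (shut) to 1.0 (fully open); "finger_force": force on a finger pad.
Only numpy, scipy, OpenCV 4.12 (cv2) and the standard library are available. Lean on these libraries where they do the work, as an engineer would, in place of code of your own. Each camera call takes 0.05 s, during which the arm holds its last target. There are 200 camera calls.

## Working session

There is one attempt and no reset: what is moved stays moved. The work goes in short steps, Python scripts to look and compute and a shell command to move; the robot and the scene stay as the last step left them, time stands still between calls to the robot, and variables do not carry over. Pictures are saved under pics/ and viewed, at most 14 in all, crops included, and the job is handed in when it is done.

```bash
ls; mkdir -p pics
cat > h.py <<'E'
import numpy as np,cv2
from scipy.spatial.transform import Rotation as R
from workcell import r,optics
def save(f,n,box=None,s=1):
    c=f["color"][:,:,::-1]
    if box: c=c[box[1]:box[3],box[0]:box[2]]
    cv2.imwrite("pics/"+n,cv2.resize(c,None,fx=s,fy=s,interpolation=cv2.INTER_CUBIC))
E
python3 - <<'E'
from h import *
for n in("top","side"):
    f=optics.grab_frame(n); save(f,n+"0.png",s=1.25); np.savez(n+"0.npz",**f)
    print({k:v for k,v in f.items() if k not in("color","z_map")})
print(r.get_state())
E
```

```text
pics
{'fx': 373.9818648475207, 'fy': 373.9818648475207, 'cx': 316.27634157364776, 'cy': 198.77978382186203, 'eye': array([ 343.81249533,  -38.75644933, 1079.12399777]), 'attitude': array([ 0.09296759, -0.07696702, -1.5953108 ])}
{'fx': 519.1863165092096, 'fy': 519.1863165092096, 'cx': 322.59432714190393, 'cy': 202.52693217433614, 'eye': array([ 369.41619606, 1165.51634051,  708.5383179 ]), 'attitude': array([ 0.03667253, -1.5592307 , -2.66558461])}
{'t': 0.1, 'q': array([-1.41501974e+00,  3.42665586e-01,  1.52489332e+00,  4.07414372e-06,
        1.27539348e+00, -1.46015416e-01]), 'dq': array([ 0.00036512, -0.00096225, -0.00348055, -0.00083965,  0.00116528,
       -0.00080951]), 'joint_torque': array([ 1.90107348e-03, -4.32006419e+01, -2.44694960e+01,  7.19109247e-02,
        5.26167301e-02, -5.11969688e-05]), 'eef_pos': array([ 156.00679374, -500.92077737,  226.11777967]), 'eef_rot': array([-3.10455005e+00, -4.72050569e-01,  4.30126230e-06]), 'force': array([ 0.99011065, -0.83682454,  0.70813322]), 'torque': array([ 0.0396475 , -0.01314154, -0.03008096]), 'finger_force': 0.0, 'finger_gap': 1.0044767508560992}
```

View pics/top0.png

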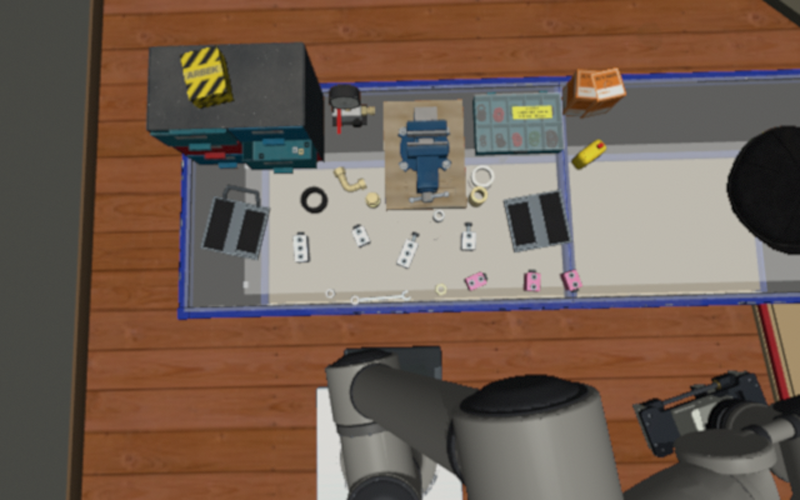

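View pics/side0.png

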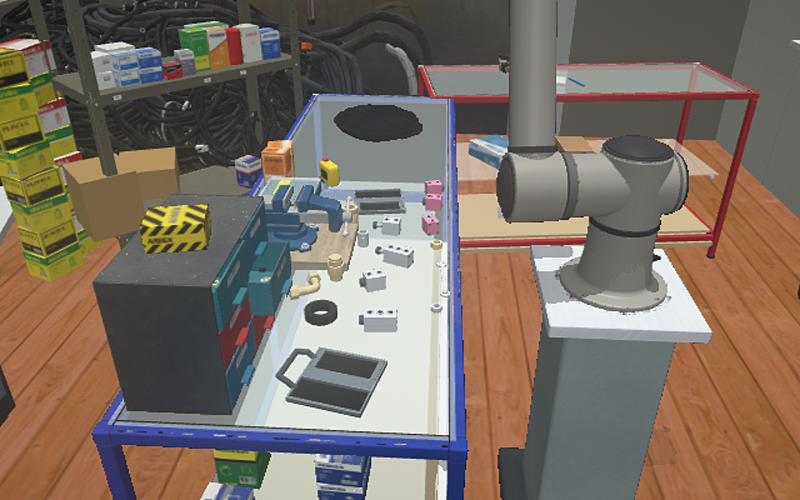

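The top view (800x500) shows the candidates. White blocks: long at (301,247), short at (361,235), long with knob far out at (408,250), short at (468,237). Pink look-alikes, excluded: (476,282), (532,281), (571,281). The carrying tray with hoop is at (236,226) and the plain tray at (537,221). Next is one close crop of the valves to check.

```bash
cat >> h.py <<'E'
def ray(f,u,v):
    d=np.stack([(np.asarray(u,float)-f["cx"])/f["fx"],-(np.asarray(v,float)-f["cy"])/f["fy"],-np.ones_like(np.asarray(u,float))],-1)
    return R.from_rotvec(f["attitude"]).apply(d)
def plane(f,u,v,z):
    d=ray(f,u,v); e=np.asarray(f["eye"]); return e+d*((z-e[2])/d[...,2])[...,None]
def cloud(f):
    v,u=np.mgrid[0:400,0:640]; d=ray(f,u.ravel(),v.ravel())
    return (np.asarray(f["eye"])+d*np.asarray(f["z_map"],float).ravel()[:,None]).reshape(400,640,3)
E
python3 - <<'E'
from h import *
f=dict(np.load("top0.npz"));save(f,"crop.png",(150,140,470,250),2.5)
g=dict(np.load("side0.npz"))
c=f["color"]
for n,F in(("top",f),("side",g)):
    P=cloud(F); 
    print(n)
    for (u,v) in ([(300,226),(266,190),(223,183),(160,180),(295,140)] if n=="top" else [(318,236),(246,230),(263,285)]): print(u,v,P[v,u].round(1),F["color"][v,u])
    hsv=cv2.cvtColor(F["color"],cv2.COLOR_RGB2HSV)
    z=P[:,:,2]; m=((z>22)&(z<45)&(hsv[:,:,1]<60)&(hsv[:,:,2]>130)).astype(np.uint8)
    k,l,s,ce=cv2.connectedComponentsWithStats(m)
    for i in range(1,k):
        if s[i,4]>25: print(s[i],ce[i].round(1),P[l==i].mean(0).round(1))
E
```

```text
top
300 226 [383.2  19.7  -1.3] [189 185 174]
266 190 [490.3 116.4   0.9] [190 186 175]
223 183 [514.1 241.6   2.5] [188 184 174]
160 180 [5.284e+02 4.274e+02 1.000e-01] [95 95 93]
295 140 [636.9  29.    0.7] [190 185 175]
[381  74  71  45 179] [432.   85.5] [ 776.7 -371.6   37.6]
[421  79  24  20 135] [435.8  90.5] [ 761.1 -382.    37.4]
[381  81  11  19  80] [387.1  90.3] [ 765.8 -242.    37.8]
[393  81  26  19 181] [402.1  90.5] [ 764.  -285.1   37.6]
[407  80  25   5  93] [419.1  82.2] [ 787.2 -335.3   37.7]
[273  86  16   7  61] [281.4  89.5] [775.4  62.8  42.7]
[319 101   6   7  32] [321.4 104.2] [731.  -51.5  35.6]
[422 101  11   9  51] [426.4 103.9] [ 722.1 -352.8   37.4]
[436 101  10   5  33] [440.6 102.3] [ 725.5 -393.5   37.6]
[382 103  11  18 133] [386.9 111.2] [ 703.8 -238.5   37.3]
[394 102  12  18 119] [399.3 109.5] [ 707.6 -274.4   37.6]
[408 102  12  18 157] [413.4 110.3] [ 704.2 -314.5   37.7]
[422 110  12  10  45] [428.6 115.8] [ 686.6 -356.8   38.2]
[354 128   8   8  34] [357.1 131.3] [ 647.8 -151.4   35. ]
[320 130   6   6  31] [322.5 132.6] [646.9 -52.3  35.4]
[
[... 399 characters left out ...]
17.3  91.1  17.8] [240 232 190]
263 285 [544.9 284.5   3. ] [75 77 77]
[195  43  14   7  55] [201.8  46.2] [ 1221.6 -1787.     34.4]
[78 64 19  8 75] [86.5 67.7] [ 1661.8 -1294.3    32.7]
[207 140  50  23 392] [230.6 147.1] [ 753.2 -372.    37.4]
[304 173  17   9 105] [312.3 177.5] [ 473.4 -185.4   30.1]
[258 182  24  21 144] [269.5 193.3] [585.8 -93.4  23.3]
[286 183   9   8  58] [290.  186.7] [ 531.9 -124.3   29.6]
[241 194   7   5  26] [243.9 196.5] [648.  -48.1  35.3]
[307 195  24  13 187] [318.2 200.7] [447.1 -46.1  31. ]
[262 208  13  11  77] [267.9 213.6] [570.6  34.1  33.2]
[290 215  19  12 149] [298.9 220.3] [488.8  57.7  31. ]
[291 246  27  12 287] [303.6 251.4] [464.7 193.3  31.4]
```

View pics/crop.png

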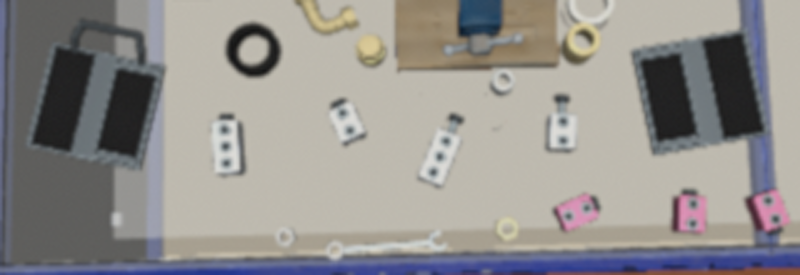

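The crop confirms the four aluminium valves:

| Position in crop | Valve |
|---|---|
| (227,145) | long, 3 ports, knob against block = long_in |
| (347,120) | short, knob against block = short_in |
| (440,150) | long, knob out on rod = long_out |
| (562,125) | short, knob out = short_out |

The pink ones at (577,212), (690,212) and (768,210) are excluded. Next I measure precisely.

```bash
cat > meas.py <<'E'
from h import *
def valves(f,P=None):
    "block tops by colour+height, at 4x, rect on the z=34 plane"
    s=4; z=cloud(f)[:,:,2].astype(np.float32); hsv=cv2.cvtColor(f["color"],cv2.COLOR_RGB2HSV)
    m=((z>26)&(z<45)&(hsv[:,:,1]<60)).astype(np.uint8); m=cv2.morphologyEx(m,cv2.MORPH_CLOSE,np.ones((5,5)))
    k,l,st,ce=cv2.connectedComponentsWithStats(m); out=[]
    for i in range(1,k):
        v,u=np.nonzero(l==i)
        p=plane(f,u,v,34.)[:,:2]; c=p.mean(0)
        if not(100<st[i,4]<400 and 330<c[0]<650): continue
        q=np.concatenate([plane(f,u+a,v+b,34.)[:,:2] for a in(-.5,.5) for b in(-.5,.5)])
        rc=cv2.minAreaRect(q.astype(np.float32)); b=cv2.boxPoints(rc); e=b[1]-b[0],b[2]-b[1]
        L=max(e,key=np.linalg.norm); L=L if L[0]>0 else -L
        # second estimate of the axis: principal direction
        w=np.linalg.svd(p-c)[2][0] if len(p)<1000 else L; w=w if w[0]>0 else -w
        out.append((rc[0],rc[1],np.degrees(np.arctan2(L[1],L[0])),c,np.degrees(np.arctan2(w[1],w[0])),ce[i]))
    return out
def pockets(f):
    z=cloud(f)[:,:,2]; g=f["color"].max(2); m=((g<60)&(z<12)&(z>-5)).astype(np.uint8)
    k,l,st,ce=cv2.connectedComponentsWithStats(m); out=[]
    for i in range(1,k):
        v,u=np.nonzero(l==i); p=plane(f,u,v,6.)[:,:2]; c=p.mean(0)
        if st[i,4]<250 or not 300<c[0]<700: continue
        q=np.concatenate([plane(f,u+a,v+b,6.)[:,:2] for a in(-.5,.5) for b in(-.5,.5)])
        rc=cv2.minAreaRect(q.astype(np.float32)); b=cv2.boxPoints(rc); L=max((b[1]-b[0],b[2]-b[1]),key=np.linalg.norm); L=L if L[0]>0 else -L
        out.append((rc[0],rc[1],np.degrees(np.arctan2(L[1],L[0])),c,st[i,4],ce[i]))
    return out
def show(o):
    for x in o: print(*[np.round(y,1) for y in x])
E
python3 - <<'E'
from meas import *
f=dict(np.load("top0.npz")); g=dict(np.load("side0.npz"))
print("valves");show(valves(f));print("pockets");show(pockets(f));print("side");show(pockets(g))
P=cloud(f).reshape(-1,3);G=cloud(g).reshape(-1,3);A=np.concatenate([P,G])
print("max height, rows x 350.. step50, cols y 450..-400 step 50")
for x in range(300,800,50):
    print(x,[int(max(A[(abs(A[:,0]-x-25)<25)&(abs(A[:,1]-y+25)<25)][:,2],default=-1)) for y in range(500,-450,-50)])
E
```

```text
valves
[491.9  49.7] [51.3 33.5] 22.8 [490.5  48.9] 21.0 [288.2 187.8]
[ 471.8 -195.2] [30.9 42.9] -2.3 [ 471.8 -195. ] -3.4 [374.9 192. ]
[466.7 183.8] [33.9 68.1] -0.1 [465.6 184.2] 4.3 [240.4 197.8]
[448. -56.] [33.5 66. ] -24.0 [447.2 -55.7] -24.1 [325.7 202. ]
[ 379.4 -338.5] [25.  50.2] -3.2 [ 378.9 -337.7] -10.5 [427.7 223.7]
[ 385.4 -208.4] [39.6 37. ] 81.4 [ 383.6 -207.6] -63.6 [380.8 223.3]
pockets
[ 522.9 -397.4] [117.5  47.5] 8.7 [ 522.8 -397.5] 592 [442.8 173.9]
[528.9 381.3] [ 47.1 118.2] -13.3 [528.4 381.2] 580 [174.9 179.3]
[ 511.8 -322.2] [97.  47.5] 9.0 [ 511.7 -322.3] 487 [417.  178.4]
[510.5 307. ] [47.2 97.9] -13.5 [510.4 307. ] 479 [200.2 184.7]
side
max height, rows x 350.. step50, cols y 450..-400 step 50
300 [3, 4, 5, 4, 4, 4, 5, 6, 6, 9, 1079, 6, 5, 4, 5, 5, 5, 4, 4]
350 [5, 5, 4, 4, 4, 6, 4, 15, 6, 5, 7, 6, 18, 37, 38, 6, 38, 34, 38]
400 [3, 6, 5, 10, 10, 35, 38, 4, 5, 4, 38, 36, 5, 5, 35, 7, 27, 5, 33]
450 [3, 12, 15, 14, 12, 36, 39, 6, 37, 38, 35, 37, 5, 37, 38, 11, 14, 13, 13]
500 [6, 12, 13, 13, 12, 25, 27, 3, 37, 35, 4, 5, 35, 26, 24, 13, 12, 14, 16]
550 [3, 11, 21, 24, 26, 5, 23, 23, 20, 56, 27, 119, 119, 53, 55, 12, 14, 13, 12]
600 [4, 4, 24, 25, 154, 154, 155, 155, 26, 26, 43, 142, 140, 42, 17, 17, 5, 5, 55]
650 [4, 238, 238, 238, 239, 238, 238, 237, 23, 5, 136, 141, 142, 39, 42, 43, 44, 42, 58]
700 [3, 238, 239, 283, 283, 239, 240, 238, 63, 36, 38, 140, 141, 35, 43, 43, 42, 43, 41]
750 [3, 239, 281, 283, 283, 238, 239, 239, 136, 125, 25, 122, 120, 26, 42, 42, 43, 43, 103]
```

Everything checks out: pocket sizes read 118 and 98 by 47, block tops are at about 33 mm, and all reaches are under 680 mm. Next is a helper that gives each move in tool axes.

```bash
cat > go.py <<'E'
import sys
from h import *
s=r.get_state(); p=s["eef_pos"]; C=R.from_rotvec(s["eef_rot"])
print("t",round(s["t"],2),"pos",p.round(1),"F",s["force"].round(1),"gap",round(s["finger_gap"]*91.8,1),"ff",round(s["finger_force"],1),"yaw",np.degrees(np.arctan2(*C.as_matrix()[[1,0],0])).round(1))
for a in sys.argv[1:]:   # x,y,z,yawdeg
    x,y,z,w=map(float,a.split(",")); T=R.from_euler("z",w,degrees=True)*R.from_rotvec([np.pi,0,0])
    print(a,"dp",C.inv().apply(np.array([x,y,z])-p).round(1),"twist",(C.inv()*T).as_rotvec().round(3))
E
python3 go.py 447.5,-55.8,180,-24 447.5,-55.8,10,-24
```

```text
t 0.1 pos [ 156.  -500.9  226.1] F [ 1.  -0.8  0.7] gap 92.2 ff 0.0 yaw 17.3
447.5,-55.8,180,-24 dp [ 410.6 -338.3   46.7] twist [-0.001  0.     0.721]
447.5,-55.8,10,-24 dp [ 410.6 -338.1  216.7] twist [-0.001  0.     0.721]
```

```bash
python3 -m crank '{"dp":[[410.6,-338.3,46.7],[410.6,-338.3,46.7],[410.6,-338.3,46.7],[410.6,-338.3,46.7],[410.6,-338.3,46.7],[410.6,-338.3,46.7],[410.6,-338.3,46.7],[410.6,-338.3,46.7]],"twist":[[0,0,0.721],[0,0,0.721],[0,0,0.721],[0,0,0.721],[0,0,0.721],[0,0,0.721],[0,0,0.721],[0,0,0.721]],"hand":[70,70,70,70,70,70,70,70]}' 30; python3 go.py 447.5,-55.8,60,-24 447.5,-55.8,10,-24
```

```text
t: 0.9
eef_pos: [365.4, -181.5, 193.2]
eef_rot: [3.073, -0.655, 0.0]
force: [1.5, -1.7, -0.4]
finger_gap: 0.763
finger_force: 0.0
t 0.9 pos [ 365.4 -181.5  193.2] F [ 1.5 -1.7 -0.4] gap 70.1 ff 0.0 yaw -24.1
447.5,-55.8,60,-24 dp [  23.7 -148.3  133.2] twist [ 0.    -0.    -0.001]
447.5,-55.8,10,-24 dp [  23.7 -148.3  183.2] twist [ 0.    -0.    -0.001]
```

```bash
python3 -m crank '{"dp":[[12,-74,7],[23.7,-148.3,13],[23.7,-148.3,13],[23.7,-148.3,73],[23.7,-148.3,103],[23.7,-148.3,103],[23.7,-148.3,103],[23.7,-148.3,103]],"twist":[[0,0,0],[0,0,0],[0,0,0],[0,0,0],[0,0,0],[0,0,0],[0,0,0],[0,0,0]],"hand":[70,70,70,70,70,70,70,70]}'; python3 go.py 447.5,-55.8,10,-24
python3 - <<'E'
from h import *
save(optics.grab_frame("side"),"s1.png",(200,60,400,260),3)
E
```

```text
t: 1.7
eef_pos: [448.1, -58.3, 92.2]
eef_rot: [3.072, -0.655, 0.005]
force: [0.0, -0.1, 0.4]
finger_gap: 0.764
finger_force: 0.0
t 1.7 pos [448.1 -58.3  92.2] F [ 0.  -0.1  0.4] gap 70.1 ff 0.0 yaw -24.1
447.5,-55.8,10,-24 dp [-1.9 -2.  82.2] twist [-0.    -0.003 -0.001]
```

View pics/s1.png

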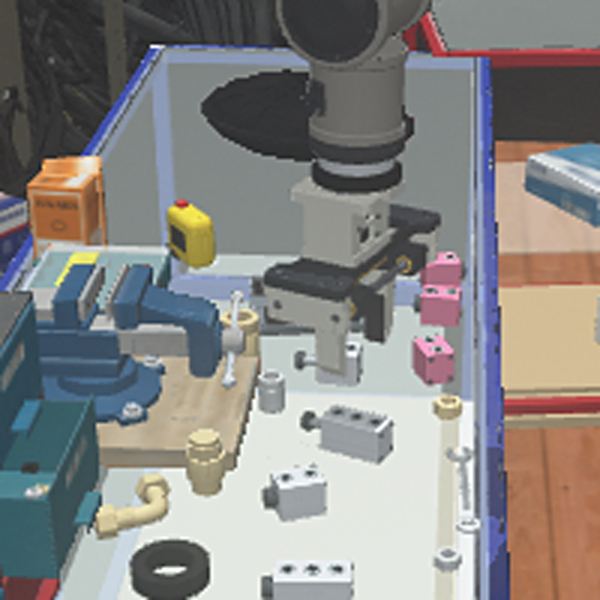

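The picture shows the open gripper straddling long_out (block at 350,435), fingers at about (330,340) and clear of it. I descend and grip.

```bash
python3 -m crank '{"dp":[[-2,-2,30],[-2,-2,55],[-2,-2,72],[-2,-2,82],[-2,-2,82],[-2,-2,82],[-2,-2,82],[-2,-2,82]],"twist":[[0,-0.003,0],[0,-0.003,0],[0,-0.003,0],[0,-0.003,0],[0,-0.003,0],[0,-0.003,0],[0,-0.003,0],[0,-0.003,0]],"hand":[70,70,70,70,70,70,20,20]}' 30; python3 go.py; python3 -m crank '{"dp":[[0,0,0],[0,0,0],[0,0,0],[0,0,0],[0,0,0],[0,0,0],[0,0,0],[0,0,0]],"twist":[[0,0,0],[0,0,0],[0,0,0],[0,0,0],[0,0,0],[0,0,0],[0,0,0],[0,0,0]],"hand":[20,20,20,20,20,20,20,20]}' 30; python3 go.py 447.5,-55.8,190,-24 530.3,381.5,190,-13.4
```

```text
t: 2.55
eef_pos: [446.5, -55.1, 9.2]
eef_rot: [-3.072, 0.654, 0.002]
force: [0.2, -0.3, -0.7]
finger_gap: 0.636
finger_force: 0.0
t 2.55 pos [446.5 -55.1   9.2] F [ 0.2 -0.3 -0.7] gap 58.3 ff 0.0 yaw -24.0
t: 3.35
eef_pos: [445.9, -54.8, 8.4]
eef_rot: [-3.072, 0.654, 0.004]
force: [0.3, 1.4, 2.6]
finger_gap: 0.322
finger_force: 30.0
t 3.35 pos [445.9 -54.8   8.4] F [0.3 1.4 2.6] gap 29.5 ff 30.0 yaw -24.0
447.5,-55.8,190,-24 dp [   1.3    0.2 -181.6] twist [-0.     0.003 -0.   ]
530.3,381.5,190,-13.4 dp [-101.  -432.9 -181.3] twist [-0.     0.003 -0.185]
```

```bash
python3 -m crank '{"dp":[[0,0,-20],[0,0,-60],[0,0,-110],[0,0,-150],[0,0,-175],[0,0,-180],[0,0,-180],[0,0,-180]],"twist":[[0,0,0],[0,0,0],[0,0,0],[0,0,0],[0,0,0],[0,0,0],[0,0,0],[0,0,0]],"hand":[20,20,20,20,20,20,20,20]}'; python3 go.py 521.2,383.2,190,-13.4
```

```text
t: 4.15
eef_pos: [445.3, -54.8, 186.5]
eef_rot: [-3.072, 0.654, 0.01]
force: [0.1, -0.2, -2.6]
finger_gap: 0.325
finger_force: 30.0
t 4.15 pos [445.3 -54.8 186.5] F [ 0.1 -0.2 -2.6] gap 29.8 ff 30.0 yaw -24.0
521.2,383.2,190,-13.4 dp [-109. -431.   -3.] twist [-0.     0.006 -0.185]
```

```bash
python3 -m crank '{"dp":[[-8,-30,-3],[-17,-70,-3],[-28,-113,-3],[-40,-157,-3],[-51,-200,-3],[-62,-244,-3],[-73,-288,-3],[-84,-332,-3]],"twist":[[0,0,-0.02],[0,0,-0.04],[0,0,-0.06],[0,0,-0.09],[0,0,-0.12],[0,0,-0.15],[0,0,-0.185],[0,0,-0.185]],"hand":[20,20,20,20,20,20,20,20]}'; python3 -m crank '{"dp":[[-12,-44,0],[-21,-80,0],[-25,-97,0],[-25,-99,0],[-25,-99,0],[-25,-99,0],[-25,-99,0],[-25,-99,0]],"twist":[[0,0,0],[0,0,0],[0,0,0],[0,0,0],[0,0,0],[0,0,0],[0,0,0],[0,0,0]],"hand":[20,20,20,20,20,20,20,20]}'; python3 go.py 521.2,383.2,30,-13.4
```

```text
t: 4.95
eef_pos: [503.9, 283.9, 188.9]
eef_rot: [3.119, -0.365, -0.01]
force: [1.1, 0.0, -2.3]
finger_gap: 0.323
finger_force: 30.0
t: 5.75
eef_pos: [503.7, 383.5, 191.8]
eef_rot: [-3.119, 0.369, 0.004]
force: [-0.1, -0.2, -2.0]
finger_gap: 0.324
finger_force: 30.0
t 5.75 pos [503.7 383.5 191.8] F [-0.1 -0.2 -2. ] gap 29.7 ff 30.0 yaw -13.5
521.2,383.2,30,-13.4 dp [ 17.5  -3.7 161.8] twist [-0.     0.003 -0.002]
```

Down to just above the floor, then look.

```bash
python3 -m crank '{"dp":[[10,-2,20],[17,-4,60],[17,-4,100],[17,-4,135],[17,-4,155],[17,-4,161],[17,-4,161],[17,-4,161]],"twist":[[0,0.003,0],[0,0.003,0],[0,0.003,0],[0,0.003,0],[0,0.003,0],[0,0.003,0],[0,0.003,0],[0,0.003,0]],"hand":[20,20,20,20,20,20,20,20]}'; python3 go.py 521.2,383.2,11.6,-13.4
python3 - <<'E'
from h import *
save(optics.grab_frame("side"),"s2.png",(200,200,360,340),4)
E
```

```text
t: 6.55
eef_pos: [521.5, 384.9, 32.3]
eef_rot: [-3.118, 0.367, -0.004]
force: [0.2, 0.4, -1.5]
finger_gap: 0.32
finger_force: 30.0
t 6.55 pos [521.5 384.9  32.3] F [ 0.2  0.4 -1.5] gap 29.4 ff 30.0 yaw -13.4
521.2,383.2,11.6,-13.4 dp [ 0.1  1.8 20.7] twist [-0.002 -0.002 -0.001]
```

View pics/s2.png

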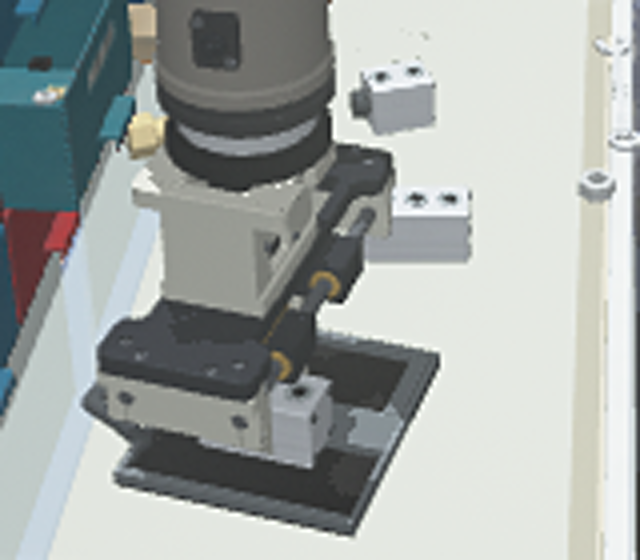

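The valve hangs ports-up over the near (+y, long) pocket, at (300,425), and is aligned with it. I lower it.

```bash
python3 -m crank '{"dp":[[0,1,8],[0,1.8,15],[0,1.8,18],[0,1.8,19],[0,1.8,20],[0,1.8,20.5],[0,1.8,20.5],[0,1.8,20.5]],"twist":[[0,0,0],[0,0,0],[0,0,0],[0,0,0],[0,0,0],[0,0,0],[0,0,0],[0,0,0]],"hand":[20,20,20,20,20,20,20,20]}'; python3 go.py 521.2,383.2,11.4,-13.4
```

```text
t: 7.4
eef_pos: [519.7, 382.6, 11.5]
eef_rot: [3.12, -0.367, -0.0]
force: [-4.0, -3.9, 8.7]
finger_gap: 0.326
finger_force: 30.0
t 7.4 pos [519.7 382.6  11.5] F [-4.  -3.9  8.7] gap 29.9 ff 30.0 yaw -13.4
521.2,383.2,11.4,-13.4 dp [ 1.3 -0.9  0.1] twist [ 0.  0. -0.]
```

```bash
python3 -m crank '{"dp":[[0,0,0],[0,0,0],[0,0,0],[0,0,0],[0,0,0],[0,0,-10],[0,0,-30],[0,0,-60]],"twist":[[0,0,0],[0,0,0],[0,0,0],[0,0,0],[0,0,0],[0,0,0],[0,0,0],[0,0,0]],"hand":[45,45,45,45,45,45,45,45]}'; python3 -m crank '{"dp":[[0,0,-40],[0,0,-80],[0,0,-110],[0,0,-120],[0,0,-120],[0,0,-120],[0,0,-120],[0,0,-120]],"twist":[[0,0,0],[0,0,0],[0,0,0],[0,0,0],[0,0,0],[0,0,0],[0,0,0],[0,0,0]],"hand":[70,70,70,70,70,70,70,70]}';python3 go.py 473.3,-195.1,130,-2.9
```

```text
t: 8.2
eef_pos: [519.1, 382.3, 69.8]
eef_rot: [3.119, -0.367, -0.004]
force: [0.6, 0.2, -0.5]
finger_gap: 0.49
finger_force: 0.0
t: 9.0
eef_pos: [519.4, 382.4, 188.3]
eef_rot: [3.119, -0.367, -0.004]
force: [-1.1, 0.5, 0.0]
finger_gap: 0.763
finger_force: 0.0
t 9.0 pos [519.4 382.4 188.3] F [-1.1  0.5  0. ] gap 70.0 ff 0.0 yaw -13.4
473.3,-195.1,130,-2.9 dp [ 89.3 572.3  59.1] twist [ 0.001  0.002 -0.184]
```

```bash
python3 -m crank '{"dp":[[6,38,0],[13,85,0],[21,133,0],[28,181,0],[36,229,0],[43,277,0],[51,325,0],[58,373,0]],"twist":[[0,0,-0.03],[0,0,-0.06],[0,0,-0.09],[0,0,-0.12],[0,0,-0.15],[0,0,-0.184],[0,0,-0.184],[0,0,-0.184]],"hand":[70,70,70,70,70,70,70,70]}'; python3 go.py 473.3,-195.1,130,-2.9;  python3 -m crank '{"dp":[[-7,45,5],[-7,90,10],[-6,135,20],[-6,175,40],[-6,195,60],[-6,197,60],[-6,197,60],[-6,197,60]],"twist":[[0,0,0],[0,0,0],[0,0,0],[0,0,0],[0,0,0],[0,0,0],[0,0,0],[0,0,0]],"hand":[70,70,70,70,70,70,70,70]}'; python3 go.py 473.3,-195.1,11,-2.9
```

```text
t: 9.8
eef_pos: [489.2, 4.7, 189.4]
eef_rot: [-3.14, 0.078, 0.001]
force: [0.5, 0.0, 0.4]
finger_gap: 0.764
finger_force: 0.0
t 9.8 pos [489.2   4.7 189.4] F [0.5 0.  0.4] gap 70.2 ff 0.0 yaw -2.9
473.3,-195.1,130,-2.9 dp [ -5.8 200.4  59.3] twist [-0.001  0.001  0.001]
t: 10.6
eef_pos: [474.4, -189.1, 130.5]
eef_rot: [-3.14, 0.078, -0.001]
force: [0.7, -0.9, 0.7]
finger_gap: 0.76
finger_force: 0.0
t 10.6 pos [ 474.4 -189.1  130.5] F [ 0.7 -0.9  0.7] gap 69.8 ff 0.0 yaw -2.8
473.3,-195.1,11,-2.9 dp [ -0.8   6.1 119.5] twist [-0.    -0.001  0.001]
```

```bash
python3 -m crank '{"dp":[[-2,6,30],[-2,6,75],[-2,6,100],[-2,6,112],[-2,6,118],[-2,6,118],[-2,6,118],[-2,6,118]],"twist":[[0,0,0],[0,0,0],[0,0,0],[0,0,0],[0,0,0],[0,0,0],[0,0,0],[0,0,0]],"hand":[70,70,70,70,70,70,70,70]}'; python3 go.py 471.8,-195.1,11,-2.9; python3 -m crank '{"dp":[[0,0,0],[0,0,0],[0,0,0],[0,0,0],[0,0,0],[0,0,0],[0,0,0],[0,0,0]],"twist":[[0,0,0],[0,0,0],[0,0,0],[0,0,0],[0,0,0],[0,0,0],[0,0,0],[0,0,0]],"hand":[20,20,20,20,20,20,20,20]}' 30; python3 go.py
```

```text
t: 11.4
eef_pos: [472.5, -196.1, 13.1]
eef_rot: [3.14, -0.079, 0.004]
force: [0.2, 0.4, 0.6]
finger_gap: 0.763
finger_force: 0.0
t 11.4 pos [ 472.5 -196.1   13.1] F [0.2 0.4 0.6] gap 70.0 ff 0.0 yaw -2.9
471.8,-195.1,11,-2.9 dp [-0.8 -1.   2.1] twist [ 0.001 -0.002  0.001]
t: 12.2
eef_pos: [471.6, -195.6, 11.9]
eef_rot: [-3.14, 0.079, 0.0]
force: [-0.4, 1.4, 2.2]
finger_gap: 0.328
finger_force: 30.0
t 12.2 pos [ 471.6 -195.6   11.9] F [-0.4  1.4  2.2] gap 30.1 ff 30.0 yaw -2.9
```

```bash
python3 -m crank '{"dp":[[0,0,-20],[0,0,-60],[0,0,-110],[0,0,-150],[0,0,-175],[0,0,-178],[0,0,-178],[0,0,-178]],"twist":[[0,0,0],[0,0,0],[0,0,0],[0,0,0],[0,0,0],[0,0,0],[0,0,0],[0,0,0]],"hand":[20,20,20,20,20,20,20,20]}'; python3 go.py 504.6,308.4,190,-13.4
```

```text
t: 13.0
eef_pos: [470.7, -195.4, 187.8]
eef_rot: [-3.138, 0.079, 0.005]
force: [0.5, -0.3, -3.1]
finger_gap: 0.325
finger_force: 30.0
t 13.0 pos [ 470.7 -195.4  187.8] F [ 0.5 -0.3 -3.1] gap 29.8 ff 30.0 yaw -2.9
504.6,308.4,190,-13.4 dp [   8.6 -504.8   -1.1] twist [-0.002  0.003  0.184]
```

```bash
python3 -m crank '{"dp":[[0,-30,0],[1,-70,0],[2,-115,0],[3,-160,0],[4,-205,0],[5,-250,0],[5,-295,0],[6,-340,0]],"twist":[[0,0,0.02],[0,0,0.04],[0,0,0.07],[0,0,0.1],[0,0,0.13],[0,0,0.16],[0,0,0.184],[0,0,0.184]],"hand":[20,20,20,20,20,20,20,20]}'; python3 go.py 504.6,308.4,190,-13.4; python3 -m crank '{"dp":[[10,-45,0],[19,-90,0],[29,-135,0],[32,-155,0],[33,-160,0],[33,-161,0],[33,-161,0],[33,-161,0]],"twist":[[0,0,0],[0,0,0],[0,0,0],[0,0,0],[0,0,0],[0,0,0],[0,0,0],[0,0,0]],"hand":[20,20,20,20,20,20,20,20]}'; python3 go.py 504.6,308.4,30,-13.4
```

```text
t: 13.8
eef_pos: [493.6, 145.1, 187.9]
eef_rot: [3.119, -0.368, -0.006]
force: [0.2, 0.1, -2.4]
finger_gap: 0.323
finger_force: 30.0
t 13.8 pos [493.6 145.1 187.9] F [ 0.2  0.1 -2.4] gap 29.6 ff 30.0 yaw -13.5
504.6,308.4,190,-13.4 dp [ -27.3 -161.4   -2.2] twist [ 0.001  0.003 -0.001]
t: 14.6
eef_pos: [563.9, 291.1, 189.9]
eef_rot: [3.12, -0.369, -0.001]
force: [-0.7, -0.4, -2.3]
finger_gap: 0.322
finger_force: 30.0
t 14.6 pos [563.9 291.1 189.9] F [-0.7 -0.4 -2.3] gap 29.6 ff 30.0 yaw -13.5
504.6,308.4,30,-13.4 dp [-61.7  -3.  159.9] twist [ 0.     0.001 -0.002]
```

My pre-typed x shift had the wrong sign. At this height it is harmless, so I correct it first and then descend.

```bash
python3 -m crank '{"dp":[[-30,-1,0],[-60,-3,0],[-62,-3,20],[-62,-3,60],[-62,-3,100],[-62,-3,140],[-62,-3,158],[-62,-3,158]],"twist":[[0,0,0],[0,0,0],[0,0,0],[0,0,0],[0,0,0],[0,0,0],[0,0,0],[0,0,0]],"hand":[20,20,20,20,20,20,20,20]}'; python3 -m crank '{"dp":[[0,0,0],[0,0,0],[0,0,0],[0,0,0],[0,0,0],[0,0,0],[0,0,0],[0,0,0]],"twist":[[0,0,0],[0,0,0],[0,0,0],[0,0,0],[0,0,0],[0,0,0],[0,0,0],[0,0,0]],"hand":[20,20,20,20,20,20,20,20]}'; python3 go.py 504.6,308.4,14.9,-13.4
python3 - <<'E'
from h import *
save(optics.grab_frame("side"),"s3.png",(200,200,360,340),4)
E
```

```text
t: 15.4
eef_pos: [502.7, 307.9, 29.5]
eef_rot: [3.117, -0.369, -0.008]
force: [-1.2, -0.2, -2.2]
finger_gap: 0.325
finger_force: 30.0
t: 16.2
eef_pos: [504.6, 309.7, 32.1]
eef_rot: [-3.12, 0.367, -0.0]
force: [0.2, 0.1, -2.6]
finger_gap: 0.323
finger_force: 30.0
t 16.2 pos [504.6 309.7  32.1] F [ 0.2  0.1 -2.6] gap 29.7 ff 30.0 yaw -13.4
504.6,308.4,14.9,-13.4 dp [ 0.3  1.3 17.2] twist [-0. -0. -0.]
```

View pics/s3.png

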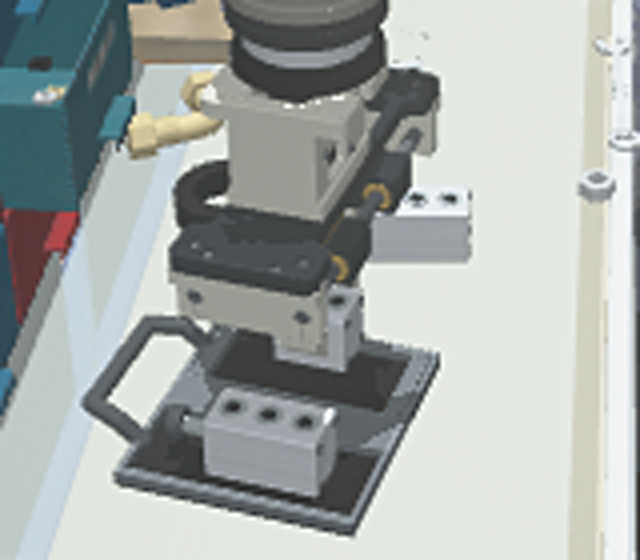

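long_out sits flat in the long pocket at (270,440) with its spool still out. short_out hangs over the short pocket at (320,330). I lower it.

```bash
python3 -m crank '{"dp":[[0,1,6],[0,1.3,12],[0,1.3,14],[0,1.3,15],[0,1.3,16],[0,1.3,17],[0,1.3,17.5],[0,1.3,17.5]],"twist":[[0,0,0],[0,0,0],[0,0,0],[0,0,0],[0,0,0],[0,0,0],[0,0,0],[0,0,0]],"hand":[20,20,20,20,20,20,20,20]}'; python3 go.py 504.6,308.4,14.9,-13.4
```

```text
t: 17.05
eef_pos: [504.4, 308.5, 14.9]
eef_rot: [-3.119, 0.367, -0.001]
force: [-0.0, -0.5, -0.2]
finger_gap: 0.325
finger_force: 30.0
t 17.05 pos [504.4 308.5  14.9] F [-0.  -0.5 -0.2] gap 29.8 ff 30.0 yaw -13.4
504.6,308.4,14.9,-13.4 dp [ 0.2  0.1 -0. ] twist [-0.001 -0.    -0.   ]
```

Just in contact; release and rise, heading for long_in.

```bash
python3 -m crank '{"dp":[[0,0,0.4],[0,0,0.4],[0,0,0.4],[0,0,0.4],[0,0,0.4],[0,0,-10],[0,0,-30],[0,0,-60]],"twist":[[0,0,0],[0,0,0],[0,0,0],[0,0,0],[0,0,0],[0,0,0],[0,0,0],[0,0,0]],"hand":[20,45,45,45,45,45,45,45]}'; python3 -m crank '{"dp":[[0,0,-40],[0,0,-80],[0,0,-110],[0,0,-120],[0,0,-120],[0,0,-120],[0,0,-120],[0,0,-120]],"twist":[[0,0,0],[0,0,0],[0,0,0],[0,0,0],[0,0,0],[0,0,0],[0,0,0],[0,0,0]],"hand":[70,70,70,70,70,70,70,70]}';python3 go.py 464.5,184.2,100,2
```

```text
t: 17.85
eef_pos: [503.4, 308.0, 74.5]
eef_rot: [3.119, -0.367, -0.004]
force: [0.5, -0.6, -0.1]
finger_gap: 0.49
finger_force: 0.0
t: 18.65
eef_pos: [503.7, 308.1, 193.0]
eef_rot: [3.119, -0.367, -0.004]
force: [0.2, 0.4, -0.1]
finger_gap: 0.765
finger_force: 0.0
t 18.65 pos [503.7 308.1 193. ] F [ 0.2  0.4 -0.1] gap 70.2 ff 0.0 yaw -13.4
464.5,184.2,100,2 dp [ -9.1 129.5  93.2] twist [ 0.001  0.002 -0.269]
```

```bash
python3 -m crank '{"dp":[[-2,30,10],[-5,70,20],[-8,110,40],[-9,129,65],[-9,129.5,85],[-9,129.5,93],[-9,129.5,93],[-9,129.5,93]],"twist":[[0,0,-0.08],[0,0,-0.18],[0,0,-0.269],[0,0,-0.269],[0,0,-0.269],[0,0,-0.269],[0,0,-0.269],[0,0,-0.269]],"hand":[70,70,70,70,70,70,70,70]}'; python3 go.py 464.5,184.2,11,2
python3 - <<'E'
from h import *
f=optics.grab_frame("top"); save(f,"t2.png",(150,150,270,230),5)
E
```

```text
t: 19.45
eef_pos: [466.0, 185.1, 101.9]
eef_rot: [-3.14, -0.056, -0.001]
force: [-0.2, 0.3, 0.8]
finger_gap: 0.762
finger_force: 0.0
t 19.45 pos [466.  185.1 101.9] F [-0.2  0.3  0.8] gap 70.0 ff 0.0 yaw 2.0
464.5,184.2,11,2 dp [-1.6  0.9 90.9] twist [-0.001 -0.001  0.001]
```

View pics/t2.png

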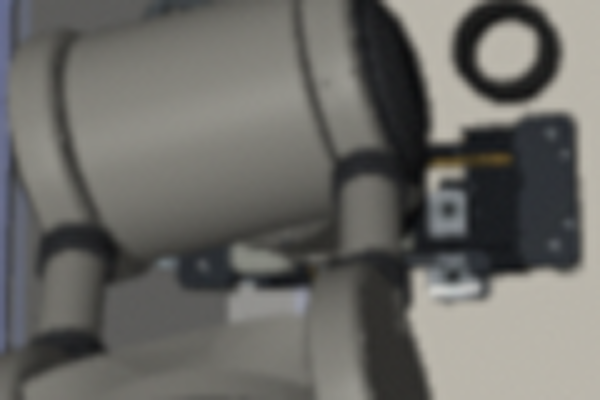

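The arm hides most of the top view. The visible white block at (450,210)-(455,290) lies between the fingers, so I descend as measured.

```bash
python3 -m crank '{"dp":[[-1.6,1,25],[-1.6,1,55],[-1.6,1,75],[-1.6,1,85],[-1.6,1,90],[-1.6,1,90],[-1.6,1,90],[-1.6,1,90]],"twist":[[0,0,0],[0,0,0],[0,0,0],[0,0,0],[0,0,0],[0,0,0],[0,0,0],[0,0,0]],"hand":[70,70,70,70,70,70,70,70]}'; python3 go.py; python3 -m crank '{"dp":[[0,0,0],[0,0,0],[0,0,0],[0,0,0],[0,0,0],[0,0,0],[0,0,0],[0,0,0]],"twist":[[0,0,0],[0,0,0],[0,0,0],[0,0,0],[0,0,0],[0,0,0],[0,0,0],[0,0,0]],"hand":[20,20,20,20,20,20,20,20]}' 30; python3 go.py;  python3 -m crank '{"dp":[[0,0,-20],[0,0,-60],[0,0,-110],[0,0,-150],[0,0,-175],[0,0,-178],[0,0,-178],[0,0,-178]],"twist":[[0,0,0],[0,0,0],[0,0,0],[0,0,0],[0,0,0],[0,0,0],[0,0,0],[0,0,0]],"hand":[20,20,20,20,20,20,20,20]}'; python3 go.py 518,-398.3,190,8.8
```

```text
t: 20.3
eef_pos: [464.6, 183.7, 12.5]
eef_rot: [-3.14, -0.055, -0.003]
force: [0.4, -0.6, 0.6]
finger_gap: 0.762
finger_force: 0.0
t 20.3 pos [464.6 183.7  12.5] F [ 0.4 -0.6  0.6] gap 70.0 ff 0.0 yaw 2.0
t: 21.1
eef_pos: [464.1, 183.7, 11.6]
eef_rot: [-3.14, -0.054, -0.001]
force: [1.1, 1.4, 0.8]
finger_gap: 0.32
finger_force: 30.0
t 21.1 pos [464.1 183.7  11.6] F [1.1 1.4 0.8] gap 29.4 ff 30.0 yaw 2.0
t: 21.9
eef_pos: [462.6, 183.1, 187.4]
eef_rot: [3.141, 0.055, -0.006]
force: [0.6, 0.3, -2.3]
finger_gap: 0.326
finger_force: 30.0
t 21.9 pos [462.6 183.1 187.4] F [ 0.6  0.3 -2.3] gap 29.9 ff 30.0 yaw 2.0
518,-398.3,190,8.8 dp [ 35.1 583.   -2.4] twist [ 0.     0.004 -0.119]
```

```bash
python3 -m crank '{"dp":[[2,30,-2],[4,70,-2],[7,115,-2],[10,160,-2],[12,205,-2],[15,250,-2],[18,295,-2],[20,340,-2]],"twist":[[0,0,-0.02],[0,0,-0.04],[0,0,-0.06],[0,0,-0.08],[0,0,-0.1],[0,0,-0.119],[0,0,-0.119],[0,0,-0.119]],"hand":[20,20,20,20,20,20,20,20]}'; python3 go.py 518,-398.3,190,8.8
```

```text
t: 22.7
eef_pos: [494.7, -157.1, 189.1]
eef_rot: [-3.13, -0.241, 0.005]
force: [1.5, -0.0, -2.0]
finger_gap: 0.329
finger_force: 30.0
t 22.7 pos [ 494.7 -157.1  189.1] F [ 1.5 -0.  -2. ] gap 30.2 ff 30.0 yaw 8.8
518,-398.3,190,8.8 dp [-13.9 241.9  -1.5] twist [-0.003  0.003  0.   ]
```

```bash
python3 -m crank '{"dp":[[0,0,0],[0,0,0],[0,0,0],[0,0,0],[0,0,0],[0,0,0],[0,0,0],[0,0,0]],"twist":[[0,0,0],[0,0,0],[0,0,0],[0,0,0],[0,0,0],[0,0,0],[0,0,0],[0,0,0]],"hand":[20,20,20,20,20,20,20,20]}'; python3 go.py 518,-398.3,190,8.8
```

```text
t: 23.5
eef_pos: [495.8, -155.4, 191.5]
eef_rot: [-3.132, -0.242, -0.001]
force: [0.4, -0.3, -2.5]
finger_gap: 0.324
finger_force: 30.0
t 23.5 pos [ 495.8 -155.4  191.5] F [ 0.4 -0.3 -2.5] gap 29.7 ff 30.0 yaw 8.8
518,-398.3,190,8.8 dp [-15.3 243.4   1.4] twist [-0.    -0.     0.001]
```

```bash
python3 -m crank '{"dp":[[-2,30,0],[-5,75,0],[-8,120,0],[-11,165,0],[-13,205,0],[-15,235,0],[-15,243,0],[-15,243,0]],"twist":[[0,0,0],[0,0,0],[0,0,0],[0,0,0],[0,0,0],[0,0,0],[0,0,0],[0,0,0]],"hand":[20,20,20,20,20,20,20,20]}'; python3 go.py 518,-398.3,32,8.8; python3 -m crank '{"dp":[[0,0,30],[0,0,70],[0,0,110],[0,0,140],[0,0,155],[0,0,158],[0,0,158],[0,0,158]],"twist":[[0,0,0],[0,0,0],[0,0,0],[0,0,0],[0,0,0],[0,0,0],[0,0,0],[0,0,0]],"hand":[20,20,20,20,20,20,20,20]}'; python3 go.py 518,-398.3,14.6,8.8
python3 - <<'E'
from h import *
save(optics.grab_frame("side"),"s4.png",(240,80,380,200),5)
E
```

```text
t: 24.3
eef_pos: [517.8, -399.0, 190.6]
eef_rot: [-3.131, -0.239, 0.0]
force: [-0.5, -0.0, -3.6]
finger_gap: 0.325
finger_force: 30.0
t 24.3 pos [ 517.8 -399.   190.6] F [-0.5 -0.  -3.6] gap 29.8 ff 30.0 yaw 8.7
518,-398.3,32,8.8 dp [  0.4  -0.5 158.6] twist [-0.001  0.    -0.001]
t: 25.1
eef_pos: [519.2, -398.7, 35.5]
eef_rot: [3.13, 0.242, 0.004]
force: [-0.0, 0.7, -2.1]
finger_gap: 0.323
finger_force: 30.0
t 25.1 pos [ 519.2 -398.7   35.5] F [-0.   0.7 -2.1] gap 29.7 ff 30.0 yaw 8.8
518,-398.3,14.6,8.8 dp [-1.2 -0.6 20.9] twist [ 0.002 -0.003  0.   ]
```

View pics/s4.png

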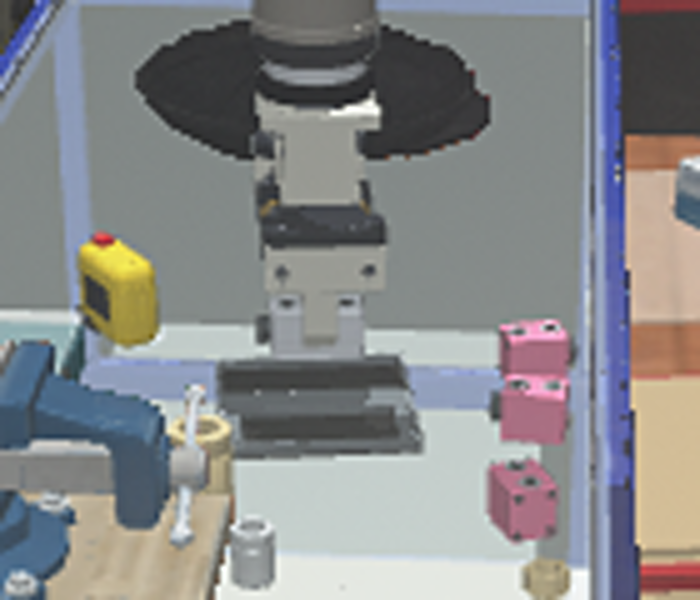

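long_in hangs at (315,325), aligned over the far (long) pocket at (310,375). I lower it.

```bash
python3 -m crank '{"dp":[[-1,-0.5,6],[-1,-0.5,12],[-1,-0.5,15],[-1,-0.5,16.5],[-1,-0.5,17.5],[-1,-0.5,18],[-1,-0.5,18],[-1,-0.5,18]],"twist":[[0,0,0],[0,0,0],[0,0,0],[0,0,0],[0,0,0],[0,0,0],[0,0,0],[0,0,0]],"hand":[20,20,20,20,20,20,20,20]}'; python3 go.py 518,-398.3,14.6,8.8
```

```text
t: 25.95
eef_pos: [517.2, -397.7, 15.4]
eef_rot: [-3.132, -0.241, -0.001]
force: [0.1, -0.7, -2.9]
finger_gap: 0.327
finger_force: 30.0
t 25.95 pos [ 517.2 -397.7   15.4] F [ 0.1 -0.7 -2.9] gap 30.0 ff 30.0 yaw 8.8
518,-398.3,14.6,8.8 dp [0.7 0.7 0.8] twist [-0. -0.  0.]
```

```bash
python3 -m crank '{"dp":[[0,0,0.5],[0,0,1],[0,0,1],[0,0,1],[0,0,1],[0,0,1],[0,0,1],[0,0,1]],"twist":[[0,0,0],[0,0,0],[0,0,0],[0,0,0],[0,0,0],[0,0,0],[0,0,0],[0,0,0]],"hand":[20,20,20,45,45,45,45,45]}'; python3 go.py; python3 -m crank '{"dp":[[0,0,-10],[0,0,-40],[0,0,-80],[0,0,-120],[0,0,-160],[0,0,-175],[0,0,-175],[0,0,-175]],"twist":[[0,0,0],[0,0,0],[0,0,0],[0,0,0],[0,0,0],[0,0,0],[0,0,0],[0,0,0]],"hand":[45,45,45,70,70,70,70,70]}';python3 go.py 488.5,48.3,190,21.5
python3 - <<'E'
from meas import *
f=optics.grab_frame("top"); show(valves(f))
E
```

```text
t: 26.75
eef_pos: [517.1, -397.7, 14.4]
eef_rot: [-3.132, -0.241, -0.001]
force: [-0.2, 1.3, 0.3]
finger_gap: 0.489
finger_force: 0.0
t 26.75 pos [ 517.1 -397.7   14.4] F [-0.2  1.3  0.3] gap 44.9 ff 0.0 yaw 8.8
t: 27.55
eef_pos: [516.8, -397.4, 189.0]
eef_rot: [-3.132, -0.241, 0.0]
force: [0.6, 0.0, -0.9]
finger_gap: 0.762
finger_force: 0.0
t 27.55 pos [ 516.8 -397.4  189. ] F [ 0.6  0.  -0.9] gap 69.9 ff 0.0 yaw 8.8
488.5,48.3,190,21.5 dp [  40.3 -444.8   -0.6] twist [-0.001 -0.    -0.221]
[ 483.9 -846.2] [188.9  49.9] 51.0 [ 481.9 -842.1] 50.9 [606.3 182.2]
[530.8 376.3] [37.6 85.6] -12.8 [524.1 377.5] -15.6 [172.4 179.2]
[ 518.2 -394.1] [68.  29.5] 10.4 [ 510.4 -390.9] 19.0 [444.  176.5]
[515.6 302.3] [36.1 66.4] -13.5 [508.9 303.9] -15.3 [198.2 183.7]
[491.5  49.5] [49.3 33.5] 22.8 [490.2  48.8] 19.8 [288.2 187.8]
```

```bash
python3 -m crank '{"dp":[[2,-30,0],[6,-70,0],[11,-115,0],[15,-160,0],[19,-205,0],[23,-250,0],[27,-295,0],[31,-340,0]],"twist":[[0,0,-0.03],[0,0,-0.06],[0,0,-0.1],[0,0,-0.14],[0,0,-0.18],[0,0,-0.221],[0,0,-0.221],[0,0,-0.221]],"hand":[70,70,70,70,70,70,70,70]}'; python3 go.py 488.5,48.3,190,21.5
```

```text
t: 28.4
eef_pos: [494.3, -55.1, 187.8]
eef_rot: [-3.085, -0.584, 0.004]
force: [0.8, 0.3, -0.0]
finger_gap: 0.762
finger_force: 0.0
t 28.4 pos [494.3 -55.1 187.8] F [ 0.8  0.3 -0. ] gap 69.9 ff 0.0 yaw 21.5
488.5,48.3,190,21.5 dp [ 32.4 -98.3  -2. ] twist [-0.002  0.002 -0.001]
```

```bash
python3 - <<'E'
from h import *
A=np.concatenate([cloud(dict(np.load(n+"0.npz"))).reshape(-1,3) for n in("top","side")])
m=(A[:,2]>45)&(A[:,0]>430)&(A[:,0]<620)&(A[:,1]<130)&(A[:,1]>-150); B=A[m]
print(len(B),B.min(0),B.max(0))
a=np.radians(21.5); d=B[:,:2]-[488.5,48.3]; x=d@[np.cos(a),np.sin(a)]; y=d@[np.sin(a),-np.cos(a)]
k=(abs(x)<50)&(abs(y)<110); print(B[k].round())
E
python3 -m crank '{"dp":[[8,-25,-2],[20,-60,-2],[29,-88,-2],[32.4,-98,-2],[32.4,-98,10],[32.4,-98,40],[32.4,-98,60],[32.4,-98,60]],"twist":[[0,0,0],[0,0,0],[0,0,0],[0,0,0],[0,0,0],[0,0,0],[0,0,0],[0,0,0]],"hand":[70,70,70,70,70,70,70,70]}'; python3 go.py 488.5,48.3,11,21.5
```

```text
1223 [ 552.39411217 -146.09101698   45.11923078] [619.98963728  38.03730091 123.02463456]
[]
t: 29.2
eef_pos: [487.5, 45.6, 126.2]
eef_rot: [-3.085, -0.584, 0.011]
force: [0.0, -0.7, 0.3]
finger_gap: 0.764
finger_force: 0.0
t 29.2 pos [487.5  45.6 126.2] F [ 0.  -0.7  0.3] gap 70.1 ff 0.0 yaw 21.5
488.5,48.3,11,21.5 dp [  2.7  -1.7 115.2] twist [-0.003  0.007 -0.001]
```

```bash
python3 -m crank '{"dp":[[1,-1,30],[1,-1,60],[1,-1,85],[1,-1,98],[1,-1,105],[1,-1,109],[1,-1,109],[1,-1,109]],"twist":[[0,0,0],[0,0,0],[0,0,0],[0,0,0],[0,0,0],[0,0,0],[0,0,0],[0,0,0]],"hand":[70,70,70,70,70,70,70,70]}'; python3 go.py 488.5,48.3,11.5,21.5
```

```text
t: 30.0
eef_pos: [491.1, 47.3, 21.2]
eef_rot: [-3.087, -0.585, -0.002]
force: [0.9, 0.6, -0.9]
finger_gap: 0.763
finger_force: 0.0
t 30.0 pos [491.1  47.3  21.2] F [ 0.9  0.6 -0.9] gap 70.1 ff 0.0 yaw 21.5
488.5,48.3,11.5,21.5 dp [-2.  -1.8  9.7] twist [ 0.    -0.002 -0.   ]
```

```bash
python3 -m crank '{"dp":[[-1,-1,4],[-2,-1.8,7],[-2,-1.8,8.5],[-2,-1.8,8.5],[-2,-1.8,8.5],[-2,-1.8,8.5],[-2,-1.8,8.5],[-2,-1.8,8.5]],"twist":[[0,0,0],[0,0,0],[0,0,0],[0,0,0],[0,0,0],[0,0,0],[0,0,0],[0,0,0]],"hand":[70,70,70,70,20,20,20,20]}' 30; python3 -m crank '{"dp":[[0,0,0],[0,0,0],[0,0,0],[0,0,0],[0,0,0],[0,0,0],[0,0,0],[0,0,0]],"twist":[[0,0,0],[0,0,0],[0,0,0],[0,0,0],[0,0,0],[0,0,0],[0,0,0],[0,0,0]],"hand":[20,20,20,20,20,20,20,20]}' 30; python3 go.py;  python3 -m crank '{"dp":[[0,0,-20],[0,0,-60],[0,0,-110],[0,0,-150],[0,0,-175],[0,0,-178],[0,0,-178],[0,0,-178]],"twist":[[0,0,0],[0,0,0],[0,0,0],[0,0,0],[0,0,0],[0,0,0],[0,0,0],[0,0,0]],"hand":[20,20,20,20,20,20,20,20]}'; python3 go.py 506.9,-322.9,190,8.8
```

```text
t: 30.8
eef_pos: [488.0, 48.4, 12.0]
eef_rot: [-3.086, -0.585, -0.001]
force: [-0.4, 0.7, 1.2]
finger_gap: 0.468
finger_force: 0.0
t: 31.6
eef_pos: [487.9, 48.5, 12.0]
eef_rot: [-3.086, -0.585, -0.0]
force: [-1.0, 3.0, 1.6]
finger_gap: 0.324
finger_force: 30.0
t 31.6 pos [487.9  48.5  12. ] F [-1.   3.   1.6] gap 29.7 ff 30.0 yaw 21.5
t: 32.4
eef_pos: [486.8, 48.2, 188.1]
eef_rot: [-3.086, -0.585, 0.005]
force: [0.3, -0.2, -2.6]
finger_gap: 0.324
finger_force: 30.0
t 32.4 pos [486.8  48.2 188.1] F [ 0.3 -0.2 -2.6] gap 29.7 ff 30.0 yaw 21.5
506.9,-322.9,190,8.8 dp [-117.2  352.7   -2.2] twist [-0.001  0.003  0.221]
```

```bash
python3 -m crank '{"dp":[[-8,25,-2],[-20,60,-2],[-33,100,-2],[-47,142,-2],[-61,185,-2],[-75,227,-2],[-90,270,-2],[-102,308,-2]],"twist":[[0,0,0.02],[0,0,0.05],[0,0,0.09],[0,0,0.13],[0,0,0.17],[0,0,0.2],[0,0,0.221],[0,0,0.221]],"hand":[20,20,20,20,20,20,20,20]}'; python3 -m crank '{"dp":[[0,0,0],[0,0,0],[0,0,0],[0,0,0],[0,0,0],[0,0,0],[0,0,0],[0,0,0]],"twist":[[0,0,0],[0,0,0],[0,0,0],[0,0,0],[0,0,0],[0,0,0],[0,0,0],[0,0,0]],"hand":[20,20,20,20,20,20,20,20]}'; python3 go.py 506.9,-322.9,32,8.8
```

```text
t: 33.2
eef_pos: [504.7, -277.5, 189.4]
eef_rot: [-3.13, -0.239, 0.005]
force: [-0.2, -0.7, -1.3]
finger_gap: 0.318
finger_force: 30.0
t: 34.0
eef_pos: [505.8, -275.5, 192.0]
eef_rot: [-3.132, -0.242, -0.001]
force: [0.1, 0.7, -1.7]
finger_gap: 0.32
finger_force: 30.0
t 34.0 pos [ 505.8 -275.5  192. ] F [ 0.1  0.7 -1.7] gap 29.4 ff 30.0 yaw 8.8
506.9,-322.9,32,8.8 dp [ -6.3  47.1 160. ] twist [-0.    -0.     0.001]
```

```bash
python3 -m crank '{"dp":[[-3,25,0],[-6,46,10],[-6,46.5,50],[-6,46.5,90],[-6,46.5,125],[-6,46.5,150],[-6,46.5,158],[-6,46.5,158]],"twist":[[0,0,0],[0,0,0],[0,0,0],[0,0,0],[0,0,0],[0,0,0],[0,0,0],[0,0,0]],"hand":[20,20,20,20,20,20,20,20]}'; python3 -m crank '{"dp":[[0,0,0],[0,0,0],[0,0,0],[0,0,0],[0,0,0],[0,0,0],[0,0,0],[0,0,0]],"twist":[[0,0,0],[0,0,0],[0,0,0],[0,0,0],[0,0,0],[0,0,0],[0,0,0],[0,0,0]],"hand":[20,20,20,20,20,20,20,20]}'; python3 go.py 506.9,-322.9,15,8.8
python3 - <<'E'
from h import *
save(optics.grab_frame("side"),"s5.png",(240,80,380,200),5)
E
```

```text
t: 34.8
eef_pos: [506.3, -322.5, 32.4]
eef_rot: [-3.13, -0.24, 0.003]
force: [0.4, -0.3, -2.3]
finger_gap: 0.323
finger_force: 30.0
t: 35.6
eef_pos: [507.0, -322.4, 33.8]
eef_rot: [-3.132, -0.241, -0.0]
force: [-0.7, 0.4, -2.9]
finger_gap: 0.325
finger_force: 30.0
t 35.6 pos [ 507.  -322.4   33.8] F [-0.7  0.4 -2.9] gap 29.8 ff 30.0 yaw 8.8
506.9,-322.9,15,8.8 dp [-0.1  0.5 18.8] twist [-0. -0.  0.]
```

View pics/s5.png

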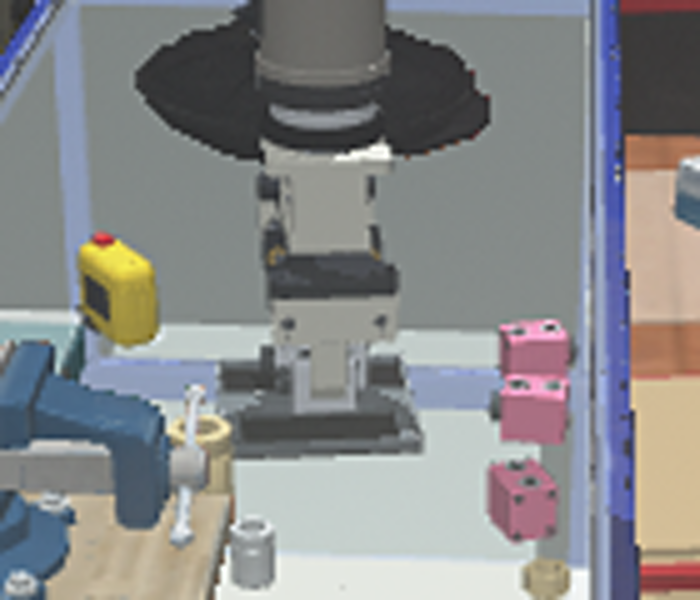

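short_in at (325,385) hangs over the near (short) pocket at (320,425). I lower and release.

```bash
python3 -m crank '{"dp":[[0,0.5,6],[0,0.5,12],[0,0.5,15],[0,0.5,17],[0,0.5,18],[0,0.5,18.7],[0,0.5,18.9],[0,0.5,18.9]],"twist":[[0,0,0],[0,0,0],[0,0,0],[0,0,0],[0,0,0],[0,0,0],[0,0,0],[0,0,0]],"hand":[20,20,20,20,20,20,20,20]}'; python3 go.py 506.9,-322.9,15,8.8
```

```text
t: 36.45
eef_pos: [507.1, -323.0, 15.1]
eef_rot: [-3.132, -0.241, -0.001]
force: [-0.1, -0.0, -2.5]
finger_gap: 0.326
finger_force: 30.0
t 36.45 pos [ 507.1 -323.    15.1] F [-0.1 -0.  -2.5] gap 29.9 ff 30.0 yaw 8.8
506.9,-322.9,15,8.8 dp [-0.2 -0.1  0.1] twist [-0. -0.  0.]
```

Then retreat to a spot clear of everything.

```bash
python3 -m crank '{"dp":[[0,0,0.3],[0,0,0.6],[0,0,0.6],[0,0,0.6],[0,0,0.6],[0,0,0.6],[0,0,0.6],[0,0,0.6]],"twist":[[0,0,0],[0,0,0],[0,0,0],[0,0,0],[0,0,0],[0,0,0],[0,0,0],[0,0,0]],"hand":[20,20,20,45,45,45,45,45]}'; python3 go.py; python3 -m crank '{"dp":[[0,0,-10],[0,0,-40],[0,0,-80],[0,0,-120],[0,0,-160],[0,0,-195],[0,0,-205],[0,0,-205]],"twist":[[0,0,0],[0,0,0],[0,0,0],[0,0,0],[0,0,0],[0,0,0],[0,0,0],[0,0,0]],"hand":[45,45,45,70,70,70,70,70]}';python3 -m crank '{"dp":[[-30,-20,0],[-60,-60,0],[-80,-100,0],[-80,-145,0],[-80,-190,0],[-80,-220,0],[-80,-220,0],[-80,-220,0]],"twist":[[0,0,0],[0,0,0],[0,0,0],[0,0,0],[0,0,0],[0,0,0],[0,0,0],[0,0,0]],"hand":[70,70,70,70,70,70,70,70]}'
python3 - <<'E'
from meas import *
f=optics.grab_frame("top"); g=optics.grab_frame("side"); show(valves(f))
a=f["color"][150:220,150:230],f["color"][150:220,385:465],g["color"][260:345,215:315],g["color"][135:180,270:330]
t=[cv2.resize(x,(390,290),interpolation=cv2.INTER_CUBIC) for x in a]
cv2.imwrite("pics/end.png",np.vstack([np.hstack(t[:2]),np.hstack(t[2:])])[:,:,::-1])
E
```

```text
t: 37.25
eef_pos: [507.0, -323.0, 14.2]
eef_rot: [-3.132, -0.241, -0.0]
force: [0.1, -0.1, 0.3]
finger_gap: 0.491
finger_force: 0.0
t 37.25 pos [ 507.  -323.    14.2] F [ 0.1 -0.1  0.3] gap 45.1 ff 0.0 yaw 8.8
t: 38.05
eef_pos: [507.6, -323.5, 221.7]
eef_rot: [3.13, 0.241, 0.005]
force: [0.8, 0.5, -0.5]
finger_gap: 0.76
finger_force: 0.0
t: 38.85
eef_pos: [393.9, -117.5, 218.5]
eef_rot: [-3.131, -0.244, 0.002]
force: [0.9, -0.4, 0.8]
finger_gap: 0.764
finger_force: 0.0
[ 521.3 -398.1] [71.9 36.5] 8.0 [ 518.8 -398.2] 9.2 [446.4 173.5]
[530.8 376.4] [37.  85.7] -13.3 [522.3 378.4] -14.7 [172.  179.8]
[ 512.9 -323.3] [51.8 35.5] 8.0 [ 510.2 -323.9] 7.6 [420.1 177.3]
[505.  304.7] [36.8 44. ] -14.9 [505.  304.8] -15.3 [197.8 185.1]
[ 378.5 -339.4] [24.4 50.5] -9.5 [ 378.6 -338. ] -13.5 [427.8 223.9]
```

View pics/end.png

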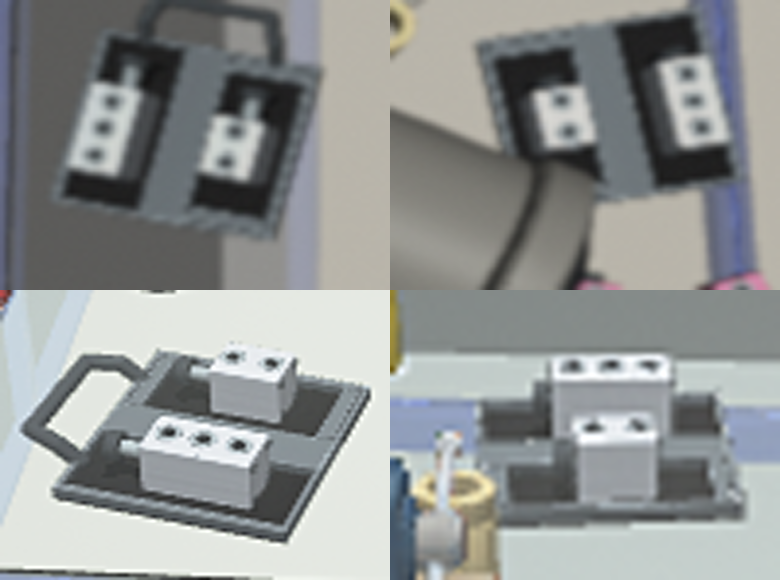

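The final picture shows all four valves flat, ports up and straight in their pockets. In the carrying tray, long (105,128) and short (233,150) have their rods visible. In the plain tray, short (562,117) and long (690,103) have their knobs in. I hand in the job.

```bash
python3 -c "
from workcell import r
print(r.finish_job())"
```

```text
the job is handed in; nothing more can be done
None
```

I sorted all four valves and handed the job in at about 39 s: the pulled-out long and short valves are in the carrying tray and the pushed-in ones in the plain tray, each flat, straight and ports up in its matching pocket, with no spool visibly moved in the final pictures.

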